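# Bolt the bottle case shut

### The job

Bolt the wooden bottle case shut: with a fingertip push the pin of the slotted disc round until the disc's slot lines up with the bolt bar, then push the bar by its upright lug through the slot until its shoulder is fully home against the guide. Nothing is to be picked up: keep the bar down in its guide, and leave the bung, the glass and the hammer where they are.

Things in the scene. Friction and masses are not known exactly. Their poses are not given: they have to be found in the camera images.
- case: Fixed wooden bottle case lying flat, 360 (its x) x 206 (its y) x 80 mm high, origin at the centre of its underside. On its two-leaf top lies the steel lock, along the case's x axis at y = 0, on plates whose top, the sliding level, is 83 above the origin. In order along +x: bar, guide, slotted disc (centre at x = +100), keeper. The bar is pushed along the case's +x.
- guide (a point): Middle of the guide's entry (the end away from the disc), on the sliding level, at x = -10 in the case's frame. The guide is two cheeks 19 apart (35 over their outsides), 65 long towards the disc, 16 high, open above.
- keeper (a point): Middle of the keeper's mouth, on the sliding level, at x = +141 in the case's frame. The keeper is a bridge 26 long, inside 23 wide and 18 high, 21 high over all, that takes the bar's nose.
- disc (a joint): Angle of the slotted disc about the vertical, anticlockwise from above positive. The slot lines up with the bar at 0 and equally at pi; starts 0.6 to 2.5, stops at -0.4 and 3.54. Either way of turning is good, the nearer is shorter. A stiff turn that stays where it is left (about 0.06 N m, 2 to 3 N at the pin).
- disc_axis (a point): On the disc's axis, at the level of its upper face, 16 above the sliding level. The disc has radius 38 and a slot 21 wide right across, down to the sliding level; this point's x axis runs along the slot. The bar has 2.5 play on each side in the slot, and its round nose turns the disc the last few degrees if it is a little off.
- disc_pin (a point): Centre of the top of the disc's upright pin, diameter 12, standing 30 above the disc's upper face, 27 from the axis, at right angles to the slot (at joint value 0 it is on the case's +y side, at pi on its -y side; between these it is on the guide's side).
- bar: Loose steel bolt bar, 0.3 kg, 16 wide, 14 high. Origin on the underside, below the front face of its shoulder (a crosspiece x = -12 to 0, 36 wide, 16 high, too wide for the guide); its x axis points to the round nose, ending at x = +173. Starts at x = -143 to -122 in the case's frame, nose just short of the disc; home at -10, shoulder touching the guide. Slides with 1 to 4 N.
- bar_lug (a point): Centre of the top of the bar's upright lug, which stands on the shoulder: 12 thick (bar's x), 24 wide (y), its top 50 above the underside of the bar.
- bung: Cork bung, 40 across and 34 high, standing on the case beside the guide (its y side, about +72); origin at the centre of its underside. Leave alone.
- glass: Drinking glass, 68 across and 85 high, standing on the work surface at the far side of the case (its -y side), towards the keeper end. Origin at the centre of its underside. Leave alone.
- hammer: Hammer, 260 long, lying on the work surface along the far side of the case (its -y side). Origin on its underside. Leave alone.
There are look-alikes about, which are no part of the job. What is shaped like the bar but turquoise is not meant.

How it is judged:
By the outcome, as a careful person would: the job done as asked, in the order asked, and still so for the second after the job is handed in, with the robot touching nothing.
It also fails if it takes over 50 s, if anything falls off the work surface, if the arm or the gripper's body presses on something with over 40 N, if the wrist force passes 120 N, or if a joint passes its speed limit or range.

### The arm

A 6-joint arm with a two-finger parallel gripper is mounted at the origin on the work surface. World frame = base frame: x ahead of the robot, y to its left, z up, the work surface at z = 0. Lengths are in m, angles in rad, forces in N, time in s.
With the tool pointing down it reaches from about 0.25 to 0.725 m from the base axis. Payload 4 kg.
Tool frame: the origin (TCP) lies between the finger pads; the fingertips stand 11 mm ahead of it and the grasp point (between the pads) lies 8 mm behind it (bot.tip_extent is the distance from the TCP to the fingertips, in m); z points along the fingers, y is the line along which they close (so a half turn about z gives the same grasp; the last joint's range is limited). The gripper opens to 85 mm and grips with 20 to 120 N. Pads are 22 mm wide; open, the fingers measure 114 mm over their backs; the gripper's body (76 mm by 85 mm) begins 54 mm behind the grasp point. The pads swing forward as they close: fully open they stand 13 mm farther back than shut.
Start: joints at [1.24, 0.241, 0.005, 1.335, 0, 1.571], TCP at [0.162, 0.473, 0.242] pointing down, gripper open.
Joint ranges: [-2.72, 2.72], [-1.05, 1.87], [-1.09, 1.28], [-1.99, 2.15], [-1.42, 1.44], [-3.14, 3.14]. Speed limits (rad/s): [2.79, 2.79, 3.14, 3.14, 3.14, 3.14].

### API

Orientations are given as a unit quaternion [x, y, z, w].
In Python, from workcell import bot gives the robot as it stands. The module is installed in compiled form; this text tells all that it offers.
- The arm moves only by the tool drive_tool, never from a script. Its argument "rows" is a list of rows, each an object of numbers: "dx", "dy", "dz": the shift along the tool's x, y, z in units of 50 mm (1.0 is 50 mm); "wx", "wy", "wz": the turn, a rotation vector about the tool's x, y, z in units of 5 degrees (1.0 is 5 degrees); "hand": the finger opening in mm, from 0 to 85.4. A call has 1 to 20 rows; each row is the pose to reach, as a shift and turn from the pose commanded when the call began, along the tool's axes at that moment; what a row does not reach only later rows make up. A row lasts 1/10 s, in which the tool goes at most 50 mm and 8.59 degrees, less where a joint would pass 70% of its speed; a pose out of reach is approached as far as the arm can. A call with a gripper value outside its range is refused whole. The fingers move at their own pace and stop on an object; the grip force is fixed at half the most. Time passes only in rows, so rows that repeat a pose let the fingers close. It gives the time, the measured TCP pose, the force, the opening and the grip force at its end, in the units of the state.
- bot.get_obs(): the state, without advancing time (a new reading comes with each control period).
- bot.camera(name): name is "side" or "top" or "wrist"; returns the picture (384x512x3 uint8, red, green, blue); there is no depth.
- bot.get_calibration(name): a dict with "vfov" (degrees; the focal length in pixels is half the picture's height over the tangent of half this angle, whatever the lens; pixels are square), "cx", "cy" (the principal point, pixels), "k1" (the pictures are not rectified: a ray, as slopes to the right and down, at radius r is drawn at 1 + k1 r^2 times it, then the intrinsics apply), "origin" and "rotation" of the camera in the world; the wrist camera has in their place "mount" (4x4, takes a point from camera to tool coordinates, whose origin is the TCP and whose axes are the flange's). Camera axes: x right, y up, looking along -z (the intrinsics and any distortion apply to the point x, -y, -z); pixel columns grow to the right and rows downward; lengths in m; the calibration is good to about 2 mm. A picture is of the moment at which its call begins: read the wrist's pose just before it. get_calibration takes no time and is no camera call.
- bot.job_done(): hands the job in; it is judged then, once.
Trained networks look in the newest picture that a camera, given by its name, has taken for a name from the list of things; names that differ only in an ending like _2 or _b are one class to them, and where a whole thing is asked for, a point or a joint stands for the part that bears it (a point fixed in the world has none). Each returns a list of dicts, best first, with "score" (0 to 1); they miss things now and then, are a little off and sometimes report something else, mostly with a low value. They report only what shows in the picture. A call takes as long as a camera call. They do not tell look-alikes from the thing itself.
- bot.look_for(camera, thing): "extent" ([centre column, centre row, width, height] in pixels, round what is visible of it).
- bot.outline_of(camera, thing): "region" (384x512 bool, what is visible of it) and "extent" ([centre column, centre row, width, height] in pixels, round what is visible of it).
The state is a dict: "clock": time; "joint_pos": joint angles; "joint_vel": joint speeds; "tau": joint torques, N m; "eef_pos": TCP position; "tool_rot": TCP orientation; "ft_force": force on the tool from outside, world axes, zero at the start; "ft_torque": the same for the moment, N m; "grip_width": finger opening in m; "grasp_force": force on a finger pad.
Only numpy, scipy, OpenCV 4.12 (cv2) and the standard library are available. Lean on these libraries where they do the work, as an engineer would, in place of code of your own. Each camera call takes 0.05 s, during which the arm holds its last target. There are 200 camera calls.

## Working session

There is one attempt and no reset: what is moved stays moved. The work goes in short steps, Python scripts to look and compute and a tool call to move; the robot and the scene stay as the last step left them, time stands still between calls to the robot, and variables do not carry over. Pictures are saved under pics/ and viewed, at most 12 in all, crops included, and the job is handed in when it is done.

Besides the shell and the picture viewer there is one more tool, called after "Request:" as a command line: name --argument value ..., lists and objects as JSON in quotes. drive_tool: Moves the arm, as the interface text tells. Its arguments: {"type":"object","properties":{"rows":{"type":"array","items":{"type":"object","properties":{"dx":{"type":"number"},"dy":{"type":"number"},"dz":{"type":"number"},"wx":{"type":"number"},"wy":{"type":"number"},"wz":{"type":"number"},"hand":{"type":"number"}}}}},"required":["rows"]}

```bash
mkdir -p pics; cat > h.py <<'E'
import numpy as np, cv2
from workcell import bot
from scipy.spatial.transform import Rotation as R
def cam(name):
    c=bot.get_calibration(name); f=192/np.tan(np.radians(c['vfov'])/2)
    if 'mount' in c:
        o=bot.get_obs(); T=np.eye(4); T[:3,:3]=R.from_quat(o['tool_rot']).as_matrix(); T[:3,3]=o['eef_pos']
        M=T@np.array(c['mount']); return c,f,M[:3,3],M[:3,:3]
    return c,f,np.array(c['origin']),np.array(c['rotation'])
def at_z(C,u,v,z):
    c,f,o,Rm=C
    d=np.array([(u-c['cx'])/f,(v-c['cy'])/f]); s=d.copy()
    for _ in range(20): s=d/(1+c['k1']*(s@s))
    r=Rm@np.array([s[0],-s[1],-1.]); return o+r*(z-o[2])/r[2]
def proj(C,p):
    c,f,o,Rm=C
    q=Rm.T@(np.array(p)-o); s=np.array([q[0],-q[1]])/-q[2]; s=s*(1+c['k1']*(s@s))
    return s*f+[c['cx'],c['cy']]
def shot(name,fn):
    C=cam(name); im=bot.camera(name); cv2.imwrite('pics/'+fn,im[:,:,::-1]); return C,im
E
python3 - <<'E'
from h import *
for n in ['top','side','wrist']:
    C,im=shot(n,n+'0.png')
    print(n,C[2].round(3),C[0]['vfov'],C[0]['k1'])
    if n=='wrist': continue
    for t in ['case','bar','bar_lug','disc','disc_pin','bung','glass','hammer','keeper']:
        try: print(t,[(np.round(d['extent']).tolist(),round(d['score'],2)) for d in bot.look_for(n,t)[:3]])
        except Exception as e: print(t,e)
a=cv2.imread('pics/top0.png');b=cv2.imread('pics/side0.png')
print(bot.get_obs()['tool_rot'])
E
```

```text
top [ 0.373 -0.042  1.193] 46.42994509709436 -0.09215156263386562
case [([236.0, 195.0, 117.0, 160.0], 0.71)]
bar [([358.0, 229.0, 68.0, 25.0], 0.62)]
bar_lug [([243.0, 172.0, 27.0, 72.0], 0.84), ([354.0, 142.0, 59.0, 44.0], 0.84), ([356.0, 229.0, 68.0, 20.0], 0.55)]
disc [([226.0, 234.0, 32.0, 31.0], 0.86)]
disc_pin [([228.0, 231.0, 29.0, 33.0], 0.64)]
bung [([167.0, 222.0, 30.0, 28.0], 0.53), ([270.0, 190.0, 17.0, 15.0], 0.48)]
glass [([169.0, 220.0, 28.0, 23.0], 0.95)]
hammer [([182.0, 146.0, 42.0, 96.0], 0.65)]
keeper [([240.0, 196.0, 118.0, 157.0], 0.57), ([246.0, 172.0, 28.0, 77.0], 0.55), ([228.0, 232.0, 30.0, 33.0], 0.35)]
side [ 0.448 -0.801  0.656] 47.97902354414428 -0.11736156303477335
case [([245.0, 212.0, 165.0, 83.0], 0.59), ([207.0, 189.0, 35.0, 30.0], 0.25)]
bar [([227.0, 323.0, 37.0, 91.0], 0.94), ([349.0, 312.0, 47.0, 72.0], 0.67), ([273.0, 189.0, 77.0, 22.0], 0.65)]
bar_lug [([229.0, 322.0, 40.0, 90.0], 0.77), ([347.0, 308.0, 43.0, 69.0], 0.75), ([272.0, 190.0, 82.0, 29.0], 0.73)]
disc [([206.0, 187.0, 36.0, 32.0], 0.65)]
disc_pin [([205.0, 186.0, 30.0, 28.0], 0.61)]
bung [([256.0, 208.0, 18.0, 22.0], 0.72)]
glass [([216.0, 165.0, 20.0, 18.0], 0.77)]
hammer [([299.0, 182.0, 90.0, 15.0], 0.75), ([215.0, 164.0, 25.0, 20.0], 0.52)]
keeper [([247.0, 211.0, 167.0, 81.0], 0.67)]
wrist [0.094 0.496 0.373] 67.71835571221285 -0.02616391716370903
[ 1.64631833e-01  9.86355088e-01 -2.16314010e-05 -4.77555199e-07]
```

View pics/top0.png

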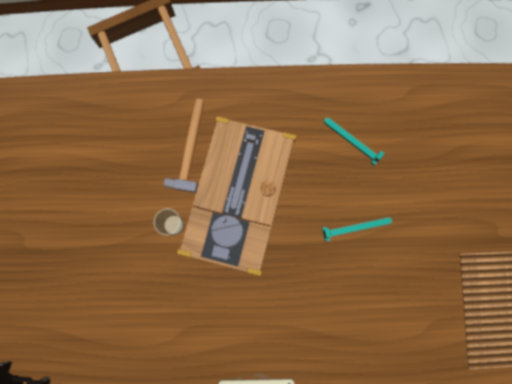

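View pics/side0.png

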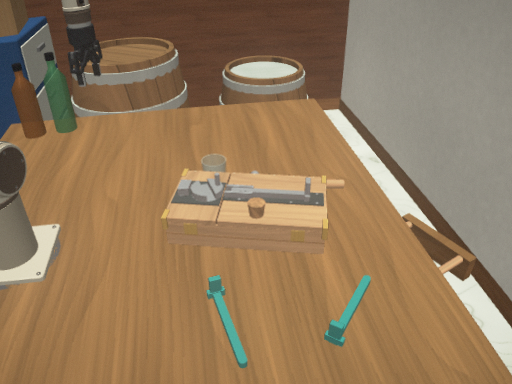

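The top view shows the case with corners near (221,119), (295,136), (259,273) and (180,254). The disc is at (227,232), and the bar lies up-image of it. The turquoise bars on the right are the decoys.

```bash
python3 - <<'E'
from h import *
C=cam('top')
P=[at_z(C,u,v,.08) for u,v in [(221,119),(295,136),(259,273),(180,254)]]
for p in P: print(p.round(3))
c=sum(P)/4; x=(P[2]+P[3]-P[0]-P[1]); x/=np.linalg.norm(x)
print('c',c.round(3),'yaw',np.degrees(np.arctan2(x[1],x[0])),np.linalg.norm(P[0]-P[3]),np.linalg.norm(P[0]-P[1]))
print('disc',at_z(C,227,232,.1).round(3), (c+.1*x).round(3))
o=bot.get_obs(); Rt=R.from_quat(o['tool_rot']).as_matrix(); print(Rt.round(3), np.array(bot.get_calibration('wrist')['mount']).round(3))
E
```

```text
Traceback (most recent call last):
  File "h.py", line 14, in at_z
    r=Rm@np.array([s[0],-s[1],-1.]); return o+r*(z-o[2])/r[2]
      ~~^~~~~~~~~~~~~~~~~~~~~~~~~~~
ValueError: matmul: Input operand 1 has a mismatch in its core dimension 0, with gufunc signature (n?,k),(k,m?)->(n?,m?) (size 3 is different from 4)
```

```bash
sed -i "s/return c,f,np.array(c\['origin'\]),np.array(c\['rotation'\])/return c,f,np.array(c['origin']),R.from_quat(c['rotation']).as_matrix()/" h.py; python3 - <<'E'
from h import *
C=cam('top')
P=[at_z(C,u,v,.08) for u,v in [(221,119),(295,136),(259,273),(180,254)]]
for p in P: print(p.round(3))
c=sum(P)/4; x=(P[2]+P[3]-P[0]-P[1]); x/=np.linalg.norm(x)
print('c',c.round(3),'yaw',np.degrees(np.arctan2(x[1],x[0])),np.linalg.norm(P[0]-P[3]),np.linalg.norm(P[0]-P[1]))
print('disc',at_z(C,227,232,.1).round(3), (c+.1*x).round(3))
o=bot.get_obs(); Rt=R.from_quat(o['tool_rot']).as_matrix(); print(Rt.round(3), np.array(bot.get_calibration('wrist')['mount']).round(3))
E
```

```text
[0.764 0.076 0.08 ]
[ 0.712 -0.115  0.08 ]
[ 0.366 -0.014  0.08 ]
[0.417 0.181 0.08 ]
c [0.565 0.032 0.08 ] yaw 163.50654840174812 0.36254438434846664 0.19817916724107806
disc [0.467 0.061 0.1  ] [0.469 0.06  0.08 ]
[[-0.946  0.325 -0.   ]
 [ 0.325  0.946 -0.   ]
 [-0.    -0.    -1.   ]] [[-0.     0.959  0.285  0.072]
 [ 1.     0.     0.    -0.   ]
 [ 0.     0.285 -0.959 -0.131]
 [ 0.     0.     0.     1.   ]]
```

Request:
drive_tool --rows '[{"dx":-10.2,"dy":-5.76,"wz":-0.5,"hand":0},{"dx":-10.2,"dy":-5.76,"wz":-0.5,"hand":0},{"dx":-10.2,"dy":-5.76,"wz":-0.5,"hand":0},{"dx":-10.2,"dy":-5.76,"wz":-0.5,"hand":0},{"dx":-10.2,"dy":-5.76,"wz":-0.5,"hand":0},{"dx":-10.2,"dy":-5.76,"wz":-0.5,"hand":0},{"dx":-10.2,"dy":-5.76,"wz":-0.5,"hand":0},{"dx":-10.2,"dy":-5.76,"wz":-0.5,"hand":0},{"dx":-10.2,"dy":-5.76,"wz":-0.5,"hand":0},{"dx":-10.2,"dy":-5.76,"wz":-0.5,"hand":0},{"dx":-10.2,"dy":-5.76,"wz":-0.5,"hand":0},{"dx":-10.2,"dy":-5.76,"wz":-0.5,"hand":0},{"dx":-10.2,"dy":-5.76,"wz":-0.5,"hand":0},{"dx":-10.2,"dy":-5.76,"wz":-0.5,"hand":0},{"dx":-10.2,"dy":-5.76,"wz":-0.5,"hand":0},{"dx":-10.2,"dy":-5.76,"wz":-0.5,"hand":0},{"dx":-10.2,"dy":-5.76,"wz":-0.5,"hand":0},{"dx":-10.2,"dy":-5.76,"wz":-0.5,"hand":0}]'

```text
invalid input at $.rows[0]: expected keys dx, dy, dz, wx, wy, wz, hand
```

```bash
python3 - <<'E'
from h import *
C,im=shot('wrist','w1.png'); print(C[2],bot.get_obs()['eef_pos'])
np.savez('w1.npz',o=C[2],R=C[3])
E
```

```text
[0.09406024 0.49615579 0.37296024] [0.16241812 0.47290493 0.2423253 ]
```

View pics/w1.png

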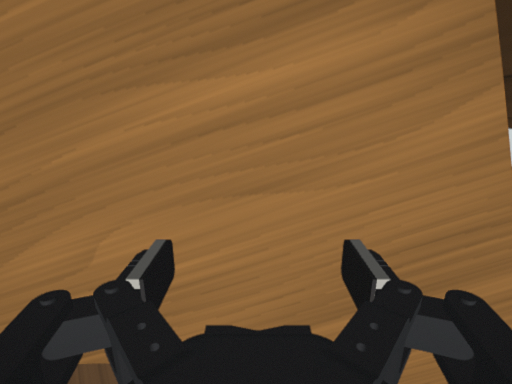

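The first wrist view only shows bare table and the open fingers. The move was refused because every key is required, so I'm repeating it with all of them.

Request:
drive_tool --rows '[{"dx":-10.5,"dy":-5.7,"dz":-0.6,"wx":0,"wy":0,"wz":-0.5,"hand":0},{"dx":-10.5,"dy":-5.7,"dz":-0.6,"wx":0,"wy":0,"wz":-0.5,"hand":0},{"dx":-10.5,"dy":-5.7,"dz":-0.6,"wx":0,"wy":0,"wz":-0.5,"hand":0},{"dx":-10.5,"dy":-5.7,"dz":-0.6,"wx":0,"wy":0,"wz":-0.5,"hand":0},{"dx":-10.5,"dy":-5.7,"dz":-0.6,"wx":0,"wy":0,"wz":-0.5,"hand":0},{"dx":-10.5,"dy":-5.7,"dz":-0.6,"wx":0,"wy":0,"wz":-0.5,"hand":0},{"dx":-10.5,"dy":-5.7,"dz":-0.6,"wx":0,"wy":0,"wz":-0.5,"hand":0},{"dx":-10.5,"dy":-5.7,"dz":-0.6,"wx":0,"wy":0,"wz":-0.5,"hand":0},{"dx":-10.5,"dy":-5.7,"dz":-0.6,"wx":0,"wy":0,"wz":-0.5,"hand":0},{"dx":-10.5,"dy":-5.7,"dz":-0.6,"wx":0,"wy":0,"wz":-0.5,"hand":0},{"dx":-10.5,"dy":-5.7,"dz":-0.6,"wx":0,"wy":0,"wz":-0.5,"hand":0},{"dx":-10.5,"dy":-5.7,"dz":-0.6,"wx":0,"wy":0,"wz":-0.5,"hand":0},{"dx":-10.5,"dy":-5.7,"dz":-0.6,"wx":0,"wy":0,"wz":-0.5,"hand":0},{"dx":-10.5,"dy":-5.7,"dz":-0.6,"wx":0,"wy":0,"wz":-0.5,"hand":0},{"dx":-10.5,"dy":-5.7,"dz":-0.6,"wx":0,"wy":0,"wz":-0.5,"hand":0},{"dx":-10.5,"dy":-5.7,"dz":-0.6,"wx":0,"wy":0,"wz":-0.5,"hand":0},{"dx":-10.5,"dy":-5.7,"dz":-0.6,"wx":0,"wy":0,"wz":-0.5,"hand":0},{"dx":-10.5,"dy":-5.7,"dz":-0.6,"wx":0,"wy":0,"wz":-0.5,"hand":0}]'

```text
clock: 2.9
eef_pos: [0.566, 0.0337, 0.2727]
tool_rot: [0.142, 0.99, 0.0, 0.0]
ft_force: [-0.2, -0.1, 0.0]
grip_width: 0.0001
grasp_force: 0.0
```

```bash
python3 - <<'E'
from h import *
C,im=shot('wrist','w2.png'); print(C[2],bot.get_obs()['eef_pos'],bot.get_obs()['clock'])
np.savez('w2.npz',o=C[2],R=C[3])
for t in ['disc_pin','disc','bar_lug','bar','keeper']: print(t,[(np.round(d['extent']).tolist(),round(d['score'],2)) for d in bot.look_for('wrist',t)[:3]])
E
```

```text
[0.49658159 0.05389192 0.40334839] [0.56603672 0.0335655  0.27267546] 2.95
disc_pin [([257.0, 76.0, 82.0, 87.0], 0.84), ([396.0, 63.0, 84.0, 70.0], 0.67), ([256.0, 182.0, 16.0, 93.0], 0.39)]
disc [([259.0, 78.0, 76.0, 81.0], 0.65)]
bar_lug [([46.0, 156.0, 91.0, 66.0], 0.93), ([257.0, 184.0, 15.0, 94.0], 0.69), ([77.0, 289.0, 89.0, 39.0], 0.56)]
bar [([257.0, 182.0, 16.0, 96.0], 0.87), ([75.0, 292.0, 96.0, 38.0], 0.8), ([49.0, 155.0, 92.0, 68.0], 0.66)]
keeper [([258.0, 139.0, 211.0, 275.0], 0.68), ([260.0, 76.0, 77.0, 82.0], 0.63)]
```

View pics/w2.png

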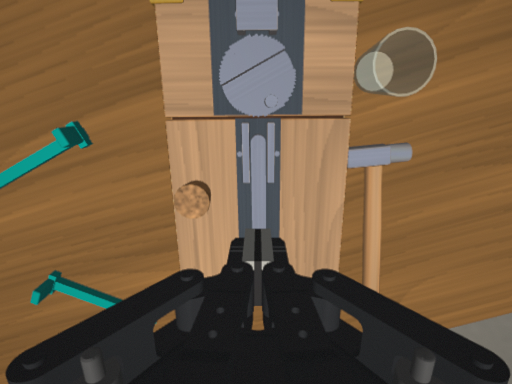

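The wrist view shows the disc centred near (258,76), its slot from (222,83) to (285,53) and the pin top near (271,101). The bar runs along column 259, the bung is at (192,200), and the lug is hidden behind the gripper. Next I'm measuring the pin, the slot angle and the case frame.

```bash
python3 - <<'E'
from h import *
C=cam('wrist')
im=cv2.imread('pics/w2.png'); cv2.imwrite('pics/w2c.png',cv2.resize(im[20:240,200:320],None,fx=2.7,fy=2.7,interpolation=3))
D=at_z(C,258,75.5,.099); Pn=at_z(C,271,101,.129); s1=at_z(C,222,83,.099); s2=at_z(C,285,53,.099)
L=[at_z(C,u,v,.08) for u,v in [(174,200),(163,60)]]; 
B=[at_z(C,259,140,.097),at_z(C,259,222,.097)]
x=B[0]-B[1];yb=np.degrees(np.arctan2(x[1],x[0]))
g=[at_z(C,u,v,.08) for u,v in [(167,117),(354,117)]]; e=g[0]-g[1]
yl=np.degrees(np.arctan2(e[1],e[0]))
print('disc',D,'pin',Pn,'r',np.linalg.norm((Pn-D)[:2]),'baryaw',yb,'leafyaw',yl+270)
o=bot.get_obs();q=o['joint_pos'];print('q',np.round(q,2),'toolyaw',np.degrees(np.arctan2(*R.from_quat(o['tool_rot']).as_matrix()[1::-1,0])))
a=np.radians(163.5);cx=np.array([np.cos(a),np.sin(a)]);cy=np.array([-cx[1],cx[0]])
f=lambda p:(round(float((p-D)[:2]@cx*1e3),1),round(float((p-D)[:2]@cy*1e3),1))
print('pin rel',f(Pn),'slot',f(s1),f(s2),'bar',[f(b) for b in B],'tcp',f(np.array(o['eef_pos'])))
d=(s1-s2)[:2]; ang=np.degrees(np.arctan2(d@cy,d@cx)); print('joint deg',ang, 'pin ang',np.degrees(np.arctan2(f(Pn)[1],f(Pn)[0]))-90)
C=cam('top')
for w in [(256,131),(254,133)]: print('lug',at_z(C,*w,.13))
E
```

```text
disc [0.46907823 0.06189353 0.099     ] pin [0.49621621 0.06625792 0.129     ] r 0.027486690430494627 baryaw 163.6349911397925 leafyaw 163.55482273764898
q [ 0.06  0.37  0.26  1.46 -0.    0.35] toolyaw 163.55618212618836
pin rel (-24.8, -11.9) slot (-7.0, 36.0) (20.7, -26.3) bar [(-63.9, -1.1), (-157.6, -1.4)] tcp (-101.5, 0.2)
joint deg 113.96462972524974 pin ang -244.36650542099952
lug [ 0.71227233 -0.01586491  0.13      ]
lug [ 0.70725165 -0.0108109   0.13      ]
```

View pics/w2c.png

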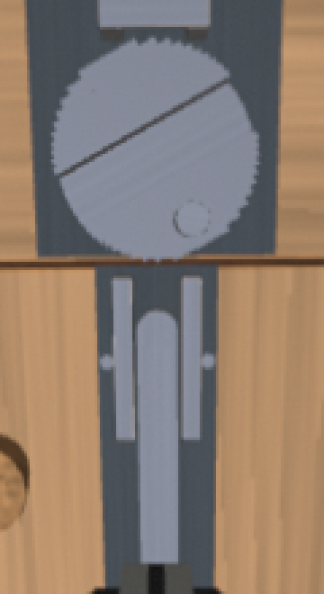

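Request:
drive_tool --rows '[{"dx":1.12,"dy":-0.04,"dz":1.0,"wx":0,"wy":0,"wz":7,"hand":0},{"dx":1.12,"dy":-0.04,"dz":1.0,"wx":0,"wy":0,"wz":7,"hand":0},{"dx":1.12,"dy":-0.04,"dz":1.0,"wx":0,"wy":0,"wz":7,"hand":0},{"dx":1.12,"dy":-0.04,"dz":1.0,"wx":0,"wy":0,"wz":7,"hand":0},{"dx":1.12,"dy":-0.04,"dz":1.0,"wx":0,"wy":0,"wz":7,"hand":0},{"dx":1.12,"dy":-0.04,"dz":1.0,"wx":0,"wy":0,"wz":7,"hand":0},{"dx":1.12,"dy":-0.04,"dz":1.6,"wx":0,"wy":0,"wz":7,"hand":0},{"dx":1.12,"dy":-0.04,"dz":2.2,"wx":0,"wy":0,"wz":7,"hand":0},{"dx":1.12,"dy":-0.04,"dz":2.7,"wx":0,"wy":0,"wz":7,"hand":0},{"dx":1.12,"dy":-0.04,"dz":3.03,"wx":0,"wy":0,"wz":7,"hand":0},{"dx":1.12,"dy":-0.04,"dz":3.03,"wx":0,"wy":0,"wz":7,"hand":0},{"dx":1.12,"dy":-0.04,"dz":3.03,"wx":0,"wy":0,"wz":7,"hand":0}]'

```text
clock: 4.4
eef_pos: [0.5124, 0.0467, 0.1211]
tool_rot: [0.434, 0.901, -0.0, -0.0]
ft_force: [0.9, -0.1, 0.1]
grip_width: -0.0003
grasp_force: 0.0
```

```bash
python3 - <<'E'
from h import *
C,im=shot('wrist','w3.png')
D=np.array([.46908,.06189]);a=np.radians(163.5);cx=np.array([np.cos(a),np.sin(a)]);cy=np.array([-cx[1],cx[0]])
o=bot.get_obs(); p=np.array(o['eef_pos'])[:2]-D
print('tcp',p@cx*1e3,p@cy*1e3,o['eef_pos'][2],o['ft_force'])
t=np.radians(35); tx=np.array([np.cos(t),-np.sin(t)]); ty=np.array([-np.sin(t),-np.cos(t)])
s=p*0+[p@cx*1e3,p@cy*1e3]; con=np.array([-24.8,-11.9])-17*tx
for th in [205.6,215,225,235,245,255,265,270,272]:
    r=np.radians(th); q=27*np.array([np.cos(r),np.sin(r)])-17*tx-s
    print(th,round(q@tx/50,2),round(q@ty/50,2))
E
```

```text
tcp -46.39689653777231 1.9894723469560038 0.12179827468845039 [0.31276157 0.17463308 0.16976739]
205.6 0.18 -0.03
215 0.26 0.01
225 0.35 0.03
235 0.44 0.04
245 0.54 0.03
255 0.63 0.01
265 0.71 -0.03
270 0.75 -0.06
272 0.77 -0.07
```

View pics/w3.png

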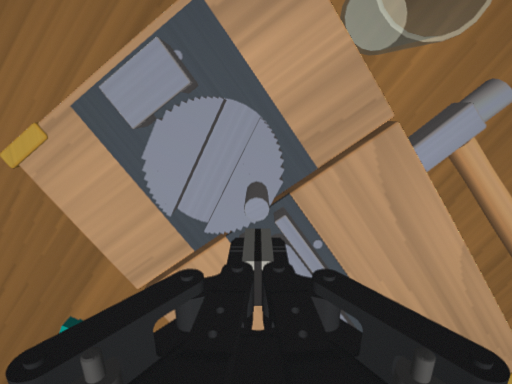

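The fingertip (260,240) sits right behind the pin top (257,208), so I'm pushing along the arc.

Request:
drive_tool --rows '[{"dx":0.18,"dy":-0.03,"dz":0,"wx":0,"wy":0,"wz":0,"hand":0},{"dx":0.22,"dy":-0.01,"dz":0,"wx":0,"wy":0,"wz":0,"hand":0},{"dx":0.26,"dy":0.01,"dz":0,"wx":0,"wy":0,"wz":0,"hand":0},{"dx":0.31,"dy":0.02,"dz":0,"wx":0,"wy":0,"wz":0,"hand":0},{"dx":0.35,"dy":0.03,"dz":0,"wx":0,"wy":0,"wz":0,"hand":0},{"dx":0.4,"dy":0.04,"dz":0,"wx":0,"wy":0,"wz":0,"hand":0},{"dx":0.44,"dy":0.04,"dz":0,"wx":0,"wy":0,"wz":0,"hand":0},{"dx":0.49,"dy":0.04,"dz":0,"wx":0,"wy":0,"wz":0,"hand":0},{"dx":0.54,"dy":0.03,"dz":0,"wx":0,"wy":0,"wz":0,"hand":0},{"dx":0.58,"dy":0.02,"dz":0,"wx":0,"wy":0,"wz":0,"hand":0},{"dx":0.63,"dy":0.01,"dz":0,"wx":0,"wy":0,"wz":0,"hand":0},{"dx":0.67,"dy":-0.01,"dz":0,"wx":0,"wy":0,"wz":0,"hand":0},{"dx":0.71,"dy":-0.03,"dz":0,"wx":0,"wy":0,"wz":0,"hand":0},{"dx":0.74,"dy":-0.05,"dz":0,"wx":0,"wy":0,"wz":0,"hand":0},{"dx":0.74,"dy":-0.05,"dz":0,"wx":0,"wy":0,"wz":0,"hand":0},{"dx":0.74,"dy":-0.05,"dz":0,"wx":0,"wy":0,"wz":0,"hand":0}]'

```text
clock: 6.05
eef_pos: [0.4863, 0.0742, 0.1206]
tool_rot: [0.434, 0.901, -0.0, -0.001]
ft_force: [1.1, -1.0, 0.9]
grip_width: 0.0002
grasp_force: 0.4
```

```bash
python3 - <<'E'
from h import *
C,im=shot('wrist','w4.png')
D=np.array([.46908,.06189]);a=np.radians(163.5);cx=np.array([np.cos(a),np.sin(a)]);cy=np.array([-cx[1],cx[0]])
o=bot.get_obs(); p=np.array(o['eef_pos'])[:2]-D
print('tcp',p@cx*1e3,p@cy*1e3,o['eef_pos'][2],o['ft_force'],np.degrees(np.arctan2(*R.from_quat(o['tool_rot']).as_matrix()[1::-1,0])))
E
```

```text
tcp -12.96554979535114 -16.68872641097379 0.12053935681782124 [ 0.10728749 -0.61884747 -0.21919304] 128.5562577456025
```

View pics/w4.png

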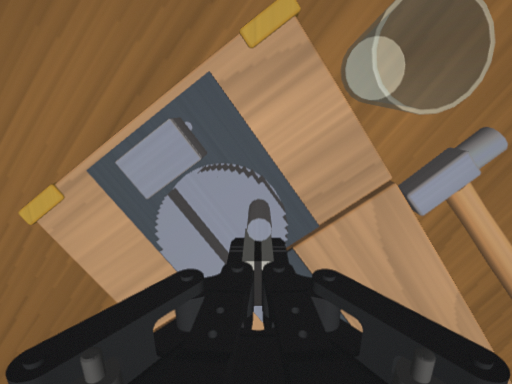

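Request:
drive_tool --rows '[{"dx":-0.3,"dy":0,"dz":0,"wx":0,"wy":0,"wz":0,"hand":0},{"dx":-0.3,"dy":0,"dz":-0.8,"wx":0,"wy":0,"wz":0,"hand":0},{"dx":-0.3,"dy":0,"dz":-1.6,"wx":0,"wy":0,"wz":0,"hand":0},{"dx":-1.64,"dy":0.73,"dz":-3,"wx":0,"wy":0,"wz":-7,"hand":0},{"dx":-1.64,"dy":0.73,"dz":-3,"wx":0,"wy":0,"wz":-7,"hand":0},{"dx":-1.64,"dy":0.73,"dz":-3,"wx":0,"wy":0,"wz":-7,"hand":0},{"dx":-1.64,"dy":0.73,"dz":-3,"wx":0,"wy":0,"wz":-7,"hand":0},{"dx":-1.64,"dy":0.73,"dz":-3,"wx":0,"wy":0,"wz":-7,"hand":0},{"dx":-1.64,"dy":0.73,"dz":-3,"wx":0,"wy":0,"wz":-7,"hand":0},{"dx":-1.64,"dy":0.73,"dz":-3,"wx":0,"wy":0,"wz":-7,"hand":0},{"dx":-1.64,"dy":0.73,"dz":-3,"wx":0,"wy":0,"wz":-7,"hand":0}]'

```text
clock: 7.2
eef_pos: [0.5664, 0.0327, 0.2705]
tool_rot: [0.144, 0.99, -0.0, -0.0]
ft_force: [-0.1, -0.6, -0.3]
grip_width: 0.0001
grasp_force: 0.0
```

```bash
python3 - <<'E'
from h import *
C,im=shot('wrist','w5.png')
D=np.array([.46908,.06189]);a=np.radians(163.5);cx=np.array([np.cos(a),np.sin(a)]);cy=np.array([-cx[1],cx[0]])
o=bot.get_obs(); p=np.array(o['eef_pos'])[:2]-D
print('tcp',p@cx*1e3,p@cy*1e3,o['eef_pos'][2],o['ft_force'],o['clock'])
# rectified top view of the disc plane z=.099: 5px/mm, case x up, case y left, +-60mm
n=600; g=np.zeros((n,n,2),np.float32)
for i in range(n):
    for j in range(n):
        q=D+cx*(300-i)/5e3+cy*(300-j)/5e3; g[i,j]=proj(C,[*q,.099])
cv2.imwrite('pics/r5.png',cv2.remap(im[:,:,::-1].copy(),g,None,cv2.INTER_CUBIC))
E
```

```text
tcp -101.60812055897502 0.2161370928847938 0.2706402872554324 [-0.39291311  0.67474379  0.17386979] 7.25
```

View pics/r5.png

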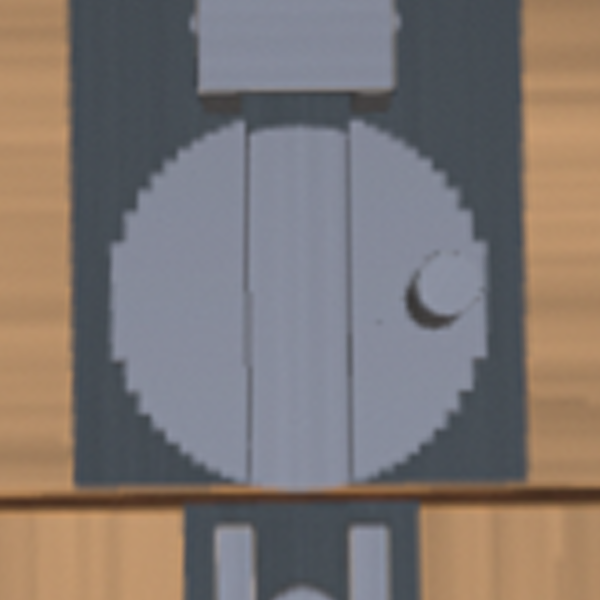

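The rectified view shows the slot edges running x=245→249 and 350→353, parallel to the plate edges, so the disc is aligned. The nose is near rel x = -58, which puts the lug's back at about -243 from the disc axis. I'm going behind the lug.

Request:
drive_tool --rows '[{"dx":-1.0,"dy":0,"dz":0.6,"wx":0,"wy":0,"wz":0,"hand":0},{"dx":-2.0,"dy":0,"dz":1.2,"wx":0,"wy":0,"wz":0,"hand":0},{"dx":-2.8,"dy":0,"dz":1.6,"wx":0,"wy":0,"wz":0,"hand":0},{"dx":-3.25,"dy":0,"dz":1.9,"wx":0,"wy":0,"wz":0,"hand":0},{"dx":-3.25,"dy":0,"dz":1.9,"wx":0,"wy":0,"wz":0,"hand":0},{"dx":-3.25,"dy":0,"dz":1.9,"wx":0,"wy":0,"wz":0,"hand":0},{"dx":-3.25,"dy":0,"dz":1.9,"wx":0,"wy":0,"wz":0,"hand":0}]'

```text
clock: 7.95
eef_pos: [0.7223, -0.0128, 0.1776]
tool_rot: [0.143, 0.99, 0.0, 0.001]
ft_force: [0.1, 0.3, 0.6]
grip_width: -0.0002
grasp_force: 0.0
```

```bash
python3 - <<'E'
from h import *
C,im=shot('wrist','w6.png')
D=np.array([.46908,.06189]);a=np.radians(163.5);cx=np.array([np.cos(a),np.sin(a)]);cy=np.array([-cx[1],cx[0]])
o=bot.get_obs(); p=np.array(o['eef_pos'])[:2]-D
print('tcp',p@cx*1e3,p@cy*1e3,o['eef_pos'],o['tool_rot'])
for x in (-231,-243):
  for y in (12,-12): print(x,y,proj(C,[*(D+cx*x/1e3+cy*y/1e3),.133]).round())
E
```

```text
tcp -264.18304095307496 -0.47765962788986077 [ 0.72251958 -0.01268405  0.17872433] [1.42845699e-01 9.89743476e-01 2.78322100e-04 1.69691988e-03]
-231 12 [238. 171.]
-231 -12 [277. 171.]
-243 12 [239. 189.]
-243 -12 [276. 189.]
```

View pics/w6.png

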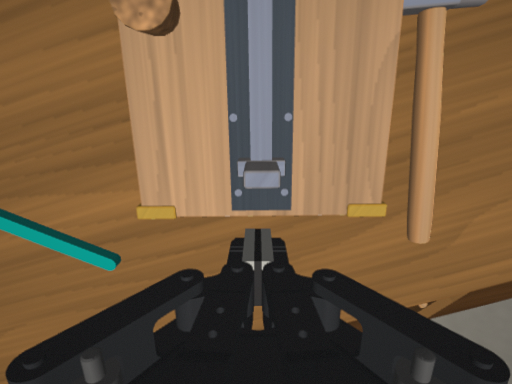

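The lug top spans columns 243–281 and rows 169–188, as predicted but about 2 mm to the right. I'm descending behind it with a small sideways shift.

Request:
drive_tool --rows '[{"dx":0,"dy":0.04,"dz":0.5,"wx":0,"wy":0,"wz":0,"hand":0},{"dx":0,"dy":0.04,"dz":1.0,"wx":0,"wy":0,"wz":0,"hand":0},{"dx":0,"dy":0.04,"dz":1.25,"wx":0,"wy":0,"wz":0,"hand":0},{"dx":0,"dy":0.04,"dz":1.25,"wx":0,"wy":0,"wz":0,"hand":0},{"dx":0.2,"dy":0.04,"dz":1.25,"wx":0,"wy":0,"wz":0,"hand":0},{"dx":0.4,"dy":0.04,"dz":1.25,"wx":0,"wy":0,"wz":0,"hand":0},{"dx":0.6,"dy":0.04,"dz":1.25,"wx":0,"wy":0,"wz":0,"hand":0},{"dx":0.8,"dy":0.04,"dz":1.25,"wx":0,"wy":0,"wz":0,"hand":0},{"dx":1.0,"dy":0.04,"dz":1.25,"wx":0,"wy":0,"wz":0,"hand":0},{"dx":1.0,"dy":0.04,"dz":1.25,"wx":0,"wy":0,"wz":0,"hand":0}]'

```text
clock: 9.0
eef_pos: [0.6753, 0.0033, 0.1163]
tool_rot: [0.143, 0.99, 0.0, 0.002]
ft_force: [-0.2, -0.1, -0.0]
grip_width: -0.0003
grasp_force: 0.0
```

```bash
python3 - <<'E'
from h import *
C,im=shot('wrist','w7.png')
D=np.array([.46908,.06189]);a=np.radians(163.5);cx=np.array([np.cos(a),np.sin(a)]);cy=np.array([-cx[1],cx[0]])
o=bot.get_obs(); p=np.array(o['eef_pos'])[:2]-D
print('tcp',p@cx*1e3,p@cy*1e3,o['eef_pos'],np.array(o['ft_force'][:2])@np.c_[cx,cy])
E
```

```text
tcp -214.95374881987522 -2.313468104069908 [0.67583896 0.00305804 0.1159836 ] [0.71565956 0.26923438]
```

View pics/w7.png

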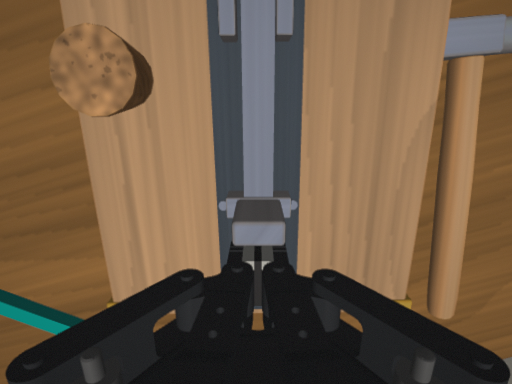

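The lug (259,225) is against the fingertip and the bar moves straight, so I'm carrying on to just short of home.

Request:
drive_tool --rows '[{"dx":0.15,"dy":0,"dz":0,"wx":0,"wy":0,"wz":0,"hand":0},{"dx":0.3,"dy":0,"dz":0,"wx":0,"wy":0,"wz":0,"hand":0},{"dx":0.45,"dy":0,"dz":0,"wx":0,"wy":0,"wz":0,"hand":0},{"dx":0.6,"dy":0,"dz":0,"wx":0,"wy":0,"wz":0,"hand":0},{"dx":0.75,"dy":0,"dz":0,"wx":0,"wy":0,"wz":0,"hand":0},{"dx":0.9,"dy":0,"dz":0,"wx":0,"wy":0,"wz":0,"hand":0},{"dx":1.05,"dy":0,"dz":0,"wx":0,"wy":0,"wz":0,"hand":0},{"dx":1.2,"dy":0,"dz":0,"wx":0,"wy":0,"wz":0,"hand":0},{"dx":1.35,"dy":0,"dz":0,"wx":0,"wy":0,"wz":0,"hand":0},{"dx":1.5,"dy":0,"dz":0,"wx":0,"wy":0,"wz":0,"hand":0},{"dx":1.5,"dy":0,"dz":0,"wx":0,"wy":0,"wz":0,"hand":0},{"dx":1.54,"dy":0,"dz":0,"wx":0,"wy":0,"wz":0,"hand":0},{"dx":1.58,"dy":0,"dz":0,"wx":0,"wy":0,"wz":0,"hand":0}]'

```text
clock: 10.35
eef_pos: [0.5991, 0.0252, 0.1127]
tool_rot: [0.143, 0.99, -0.0, -0.0]
ft_force: [1.5, -0.7, -0.8]
grip_width: -0.0
grasp_force: 0.8
```

Request:
drive_tool --rows '[{"dx":0.02,"dy":0,"dz":0,"wx":0,"wy":0,"wz":0,"hand":0},{"dx":0.04,"dy":0,"dz":0,"wx":0,"wy":0,"wz":0,"hand":0},{"dx":0.06,"dy":0,"dz":0,"wx":0,"wy":0,"wz":0,"hand":0},{"dx":0.06,"dy":0,"dz":0,"wx":0,"wy":0,"wz":0,"hand":0}]'

```text
clock: 10.75
eef_pos: [0.5968, 0.0259, 0.1132]
tool_rot: [0.143, 0.99, -0.0, 0.0]
ft_force: [2.7, -0.5, -1.0]
grip_width: 0.0001
grasp_force: 1.5
```

Request:
drive_tool --rows '[{"dx":0.02,"dy":0,"dz":0,"wx":0,"wy":0,"wz":0,"hand":0},{"dx":0.04,"dy":0,"dz":0,"wx":0,"wy":0,"wz":0,"hand":0},{"dx":0.04,"dy":0,"dz":0,"wx":0,"wy":0,"wz":0,"hand":0}]'

```text
clock: 11.05
eef_pos: [0.5968, 0.026, 0.1137]
tool_rot: [0.143, 0.99, -0.0, 0.002]
ft_force: [7.3, -2.5, -4.6]
grip_width: -0.0001
grasp_force: 3.7
```

Request:
drive_tool --rows '[{"dx":0.02,"dy":0,"dz":0,"wx":0,"wy":0,"wz":0,"hand":0},{"dx":0.04,"dy":0,"dz":0,"wx":0,"wy":0,"wz":0,"hand":0},{"dx":0.04,"dy":0,"dz":0,"wx":0,"wy":0,"wz":0,"hand":0}]'

```text
clock: 11.35
eef_pos: [0.5967, 0.026, 0.1142]
tool_rot: [0.144, 0.99, -0.0, 0.004]
ft_force: [12.3, -4.4, -5.6]
grip_width: -0.0
grasp_force: 5.7
```

The force is rising while the position holds at about -133, which is the predicted home. Now I'm backing off along the axis, lifting, and checking.

Request:
drive_tool --rows '[{"dx":-0.3,"dy":0,"dz":0,"wx":0,"wy":0,"wz":0,"hand":0},{"dx":-0.6,"dy":0,"dz":0,"wx":0,"wy":0,"wz":0,"hand":0},{"dx":-0.8,"dy":0,"dz":-0.7,"wx":0,"wy":0,"wz":0,"hand":0},{"dx":-0.8,"dy":0,"dz":-1.6,"wx":0,"wy":0,"wz":0,"hand":0},{"dx":-0.8,"dy":0,"dz":-2.4,"wx":0,"wy":0,"wz":0,"hand":0},{"dx":-0.8,"dy":0,"dz":-2.4,"wx":0,"wy":0,"wz":0,"hand":0},{"dx":-0.8,"dy":0,"dz":-2.4,"wx":0,"wy":0,"wz":0,"hand":0}]'

```text
clock: 12.05
eef_pos: [0.6312, 0.0161, 0.2347]
tool_rot: [0.143, 0.99, 0.0, 0.001]
ft_force: [-0.3, -0.6, -0.9]
grip_width: 0.0003
grasp_force: 0.0
```

```bash
python3 - <<'E'
from h import *
C,im=shot('wrist','w8.png'); print(bot.get_obs()['clock'])
E
```

```text
12.1
```

View pics/w8.png

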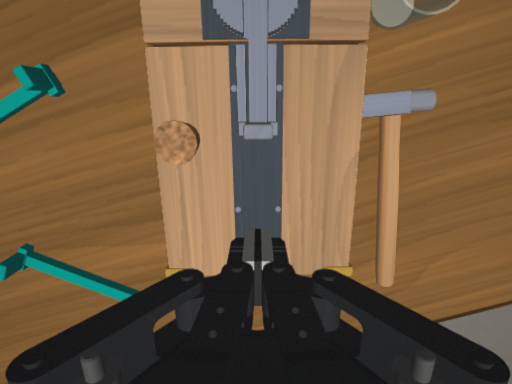

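The shoulder (258,128) is flush with the guide cheeks and the bar runs through the disc slot. The bung, glass and hammer are untouched.

```bash
python3 -c "
from workcell import bot
print(bot.job_done())"
```

```text
the job is handed in; nothing more can be done
None
```

The case is bolted and the job is handed in: I turned the disc until its slot lined up with the bar, then pushed the bar through until its shoulder stopped against the guide. It took about 12 s, and the bung, glass and hammer were left alone.

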